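Register a brass bar in the jeweller's jig, lock it and spray it

TASK

Slide the brass bar across the jig plate, without lifting it off the plate, until its long edge is flush against the back fence and its end is flush against the side stop. Then swing the keeper arm over the bar until it is fully home against its stop, and only then press the flux sprayer's cap all the way down and let it spring back. Leave the bar registered under the keeper and do not disturb the capped bottle, the dish, the hammer or the ring blank.

Things in the scene. Friction and masses are not known exactly. Their poses are not given: they have to be found in the camera images.
- bar: Loose flat brass bar, 45 mm (its x) by 90 mm (its y) by 8 mm thick, 0.2 to 0.35 kg, lying flat on the jig plate. Origin: centre of its underside; z up. It starts turned up to 0.35 rad from the jig's axes.
- jig: Fixed aluminium plate, 200 (x) by 260 (y) by 12 mm thick; origin: centre of its underside, its top 12 mm above the table. Its x points roughly away from the robot, its y roughly to the robot's left. With the bar flush to both stops, the bar's origin is at jig x = +37.5 mm, y = -40 mm and its axes are parallel to the jig's.
- fence (a point): Middle of the upper edge of the back fence's face. The fence is a steel strip on the jig plate at its far side, 150 mm long (along jig y), 16 mm thick, 10 mm high above the plate. Its face looks to jig -x (to the robot) and lies at jig x = +60 mm, from jig y = -90 to +60 mm. Axes as the jig's.
- side_stop (a point): Middle of the upper edge of the side stop's face. The stop is a short steel block on the jig plate at its right, 48 mm long (along jig x, from x = 0 to +48 mm), 16 mm thick, 10 mm high above the plate. Its face looks to jig +y and lies at jig y = -85 mm. Axes as the jig's.
- keeper (a joint): Angle of the keeper arm (rad) about its vertical pivot, with light friction; it stays where it is left. 0 = fully home against its inner stop, pointing to jig -x over the bar. It grows as the arm swings clockwise seen from above; about 1.57 points to jig +y, parked behind the fence. Starts between 1.1 and 1.75; range 0 to 2.1.
- keeper_pivot (a point): Pivot of the keeper, behind the fence at jig x = +88 mm, y = -35 mm. The keeper is a flat steel arm, 18 mm wide, 8 mm thick, its tip 69 mm from the pivot; its underside is 23.5 mm above the table (11.5 mm above the jig plate), so it passes over fence and bar without touching. The point is 36.5 mm above the table, on the pivot's boss.
- keeper_pin (a point): Centre of the top of the keeper's upright handle pin: 13 mm diameter, standing 32 mm up from the arm's top face (pin top 63.5 mm, arm's top face 31.5 mm above the table), 56 mm from the pivot. Push it sideways to swing the arm.
- cap_top (a point): Centre of the top of the flux sprayer's sprung grey cap: a disc 30 mm in diameter with a side nozzle (reaching 30 mm out to world -y, towards the jig), 148 mm above the table when up. The sprayer is a fixed white bottle, 62 mm in diameter, on an 85 mm square dark foot. Beside it stands a similar loose capped bottle without nozzle; either may be the nearer one.
- cap (a joint): How far the cap is pressed down: 0 = up, 0.009 m = fully down (rigid stop). It takes about 1.2 N to start and 5 N to be fully down, and springs back.
- flask: Bystander: loose white capped bottle, 62 mm diameter, 125 mm tall, no nozzle. Origin: centre of its underside.
- dish: Bystander: loose round white ceramic dish with a terracotta foot, 76 mm diameter, 36 mm high. Origin: centre of its underside.
- hammer: Bystander: loose hammer 200 mm long, lying on the bench along its own x axis. Origin: underside of its middle.
- ringblank: Bystander: loose brass ring blank, 28 mm outside diameter, 6 mm high, lying on the bench. Origin: centre of its underside.
There are look-alikes about, which are no part of the job. Of the things that look like the bar, the smallest one is meant.

How it is judged:
By the outcome, as a careful person would: the job done as asked, in the order asked, and still so for the second after the job is handed in, with the robot touching nothing.
It also fails if it takes over 66 s, if anything falls off the work surface, if the arm or the gripper's body presses on something with over 40 N, if the wrist force passes 120 N, or if a joint passes its speed limit or range.

ROBOT

A 7-joint arm with a two-finger parallel gripper is mounted at the origin on the work surface. World frame = base frame: x ahead of the robot, y to its left, z up, the work surface at z = 0. Lengths are in m, angles in degrees, forces in N, time in s.
With the tool pointing down it reaches from about 0.4 to 0.875 m from the base axis. Payload 6.5 kg.
Tool frame: the origin (TCP) lies at the very end of the fingers, on their centre line; the grasp point (between the pads) lies 19 mm behind it (ctrl.grip_point_offset is the distance from the TCP to the grasp point, in m); z points along the fingers, y is the line along which they close (so a half turn about z gives the same grasp; the last joint's range is limited). The gripper opens to 88 mm and grips with 3 to 60 N. Pads are 18 mm wide; open, the fingers measure 123 mm over their backs; the gripper's body (75 mm by 187 mm) begins 45 mm behind the grasp point.
Start: joints at [-75.069, 30.733, -0.252, 88.115, 0.149, 61.152, -4.079], TCP at [0.209, 0.616, 0.239] pointing down, gripper open.
Joint ranges: [-154.64, 154.64], [-21.42, 123.67], [-72.66, 72.17], [13.99, 137.28], [-74.86, 254.86], [10.95, 109.41], [-158.01, 158.01]. Speed limits (degrees/s): [136.94, 136.94, 180, 180, 180, 180, 180].

INTERFACE

Orientations are given as [roll, pitch, yaw] about the fixed x, y, z axes, in that order (R = Rz(yaw) Ry(pitch) Rx(roll)).
In Python, from plant import ctrl, eyes gives the robot as it stands. Calls block until the motion is done:
- ctrl.move_pose(position, orientation): joint-space move of the TCP to a pose.
- ctrl.move_l(position, ori=None, max_speed=0.15, until_force=None): straight line of the TCP; ori=None keeps the orientation; max_speed is the mean speed in m/s. With until_force (N) it stops when the force on the tool has changed by that much, and returns True; else False.
- ctrl.move_joints(angles): joint-space move.
- ctrl.move_gripper(opening, f_grip=None): finger opening in m; f_grip is the grip in N (None keeps the last); returns when the fingers have stopped.
- ctrl.pause(seconds).
- ctrl.ik(position, orientation): joint angles nearest the present ones, or None.
- eyes.grab_frame(name): name is "scene" or "top" or "wrist"; returns the picture (420x560x3 uint8, blue, green, red); there is no depth.
- eyes.calibration(name): a dict with "camera_matrix" (3x3 intrinsics, pixels), "view" (4x4, takes a point from world to camera coordinates); the wrist camera has in their place "hand_eye" (4x4, takes a point from camera to tool coordinates, whose origin is the TCP and whose axes are the flange's). Camera axes: x right, y up, looking along -z (the intrinsics and any distortion apply to the point x, -y, -z); pixel columns grow to the right and rows downward; lengths in m; the calibration is good to about 2 mm. The wrist camera is an equidistant fisheye: a pixel r from the principal point sees the ray r / f radians off the axis. A picture is of the moment at which its call begins: read the wrist's pose just before it. calibration takes no time and is no camera call.
A pose or a line that the arm cannot do raises ctrl.Unreachable and nothing moves.
- ctrl.job_done(): hands the job in; it is judged then, once.
Readings, each from a call of its own:
- ctrl.current_time(): time.
- ctrl.current_joints(): joint angles.
- ctrl.current_qvel(): joint speeds.
- ctrl.current_effort(): joint torques, N m.
- ctrl.current_eef_pos(): TCP position.
- ctrl.current_tool_rot(): TCP orientation.
- ctrl.current_force(): force on the tool from outside, world axes, zero at the start.
- ctrl.current_torque(): the same for the moment, N m.
- ctrl.current_width(): finger opening in m.
- ctrl.current_grasp_force(): force on a finger pad.
Only numpy, scipy, OpenCV 4.12 (cv2) and the standard library are available. Lean on these libraries where they do the work, as an engineer would, in place of code of your own. Each camera call takes 0.05 s, during which the arm holds its last target. There are 200 camera calls.

## Working session

There is one attempt and no reset: what is moved stays moved. The work goes in short steps, each a Python script; the robot and the scene stay as the last script left them, time stands still between calls to the robot, and variables do not carry over. Pictures are saved under pics/ and viewed, at most 10 in all, crops included, and the job is handed in when it is done.

```bash
ls; mkdir -p pics; python3 - <<'E'
from plant import ctrl, eyes
import cv2,numpy as np
for n in("scene","top"):
    cv2.imwrite(f"pics/{n}0.png",eyes.grab_frame(n)); c=eyes.calibration(n); print(n,c)
print(eyes.calibration("wrist"), ctrl.current_tool_rot(), ctrl.current_time())
t=cv2.imread("pics/top0.png"); cv2.imwrite("pics/top0b.png",cv2.resize(t,(800,600)))
E
```

```text
pics
scene {'camera_matrix': array([[383.4932073 ,   0.        , 277.46238542],
       [  0.        , 383.4932073 , 207.79124769],
       [  0.        ,   0.        ,   1.        ]]), 'view': array([[-0.29460725,  0.95542003,  0.01947117,  0.18795839],
       [-0.64444141, -0.21367845,  0.73419125,  0.26169047],
       [ 0.7056216 ,  0.20375004,  0.67866345, -1.36456966],
       [ 0.        ,  0.        ,  0.        ,  1.        ]])}
top {'camera_matrix': array([[532.13437938,   0.        , 275.40620317],
       [  0.        , 532.13437938, 203.69924562],
       [  0.        ,   0.        ,   1.        ]]), 'view': array([[-0.00823315, -0.99996219, -0.00279985, -0.04636123],
       [ 0.99211314, -0.00851867,  0.12505581, -0.54427107],
       [-0.12507493, -0.00174817,  0.99214576, -1.29396606],
       [ 0.        ,  0.        ,  0.        ,  1.        ]])}
{'camera_matrix': array([[325.1922621 ,   0.        , 286.05162404],
       [  0.        , 325.1922621 , 209.99320696],
       [  0.        ,   0.        ,   1.        ]]), 'hand_eye': array([[ 3.68498945e-04,  9.66170088e-01,  2.57905457e-01,
         6.58693382e-02],
       [ 9.99999882e-01, -4.38049108e-04,  2.12213594e-04,
         8.57170464e-04],
       [ 3.18009683e-04,  2.57905348e-01, -9.66170135e-01,
        -1.45829659e-01],
       [ 0.00000000e+00,  0.00000000e+00,  0.00000000e+00,
         1.00000000e+00]])} [-1.79911929e+02  8.11287137e-03  1.61282116e+02] 0.1
```

View pics/top0b.png

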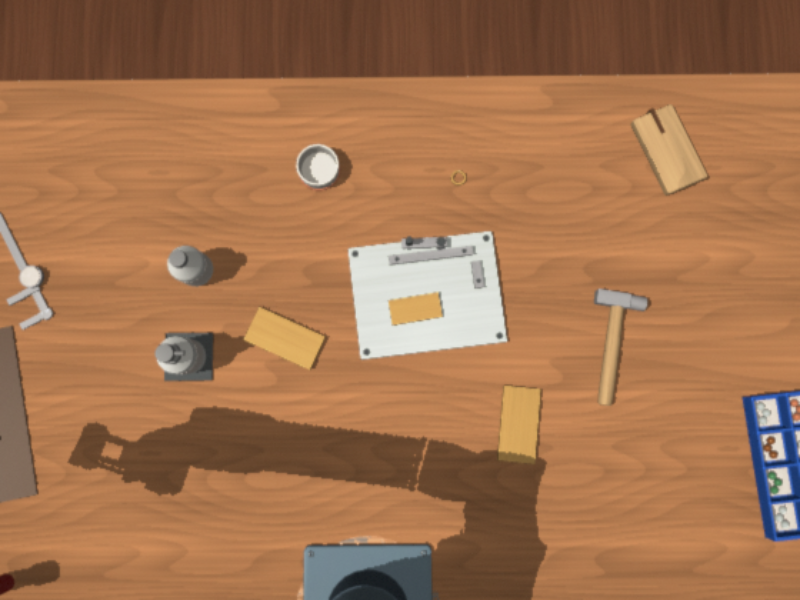

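View pics/scene0.png

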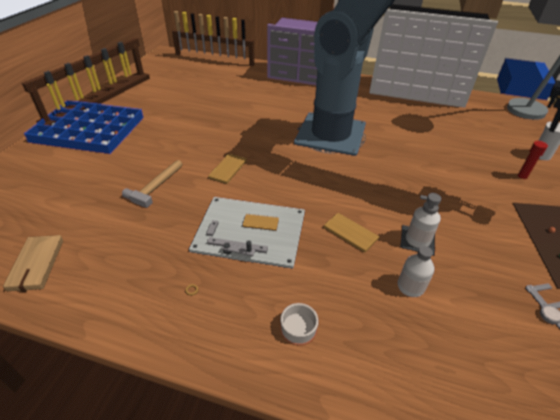

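```bash
cat > h.py <<'E'
import numpy as np, cv2
from scipy.spatial.transform import Rotation as Ro
from plant import ctrl, eyes
def px(name,uv,z,T=None):
    "world point at height z seen at pixel uv (T: tool pose 4x4 for wrist)"
    c=eyes.calibration(name);K=c["camera_matrix"]
    a=(np.array(uv,float)-K[:2,2])/K[0,0]
    if name=="wrist":
        r=np.hypot(*a); s=np.sin(r)/max(r,1e-9); d=np.array([a[0]*s,-a[1]*s,-np.cos(r)]); M=T@c["hand_eye"]
    else: d=np.array([a[0],-a[1],-1]); M=np.linalg.inv(c["view"])
    d=M[:3,:3]@d; o=M[:3,3]; return o+d*(z-o[2])/d[2]
def proj(P,T):
    c=eyes.calibration("wrist");K=c["camera_matrix"]
    p=np.linalg.inv(T@c["hand_eye"])@np.append(P,1); v=np.array([p[0],-p[1]]);r=np.hypot(*v)
    return K[:2,2]+K[0,0]*np.arctan2(r,-p[2])*v/max(r,1e-9)
def tool():
    T=np.eye(4);T[:3,:3]=Ro.from_euler('xyz',ctrl.current_tool_rot(),degrees=True).as_matrix();T[:3,3]=ctrl.current_eef_pos();return T
E
python3 - <<'E'
from h import *
s=.7
print("jig corners",[px("top",(u*s,v*s),.012).round(3) for u,v in((349,250),(492,233),(507,341),(362,358))])
print("cap",px("top",(167*s,353*s),.148), "flask",px("top",(178*s,258*s),.125))
for yaw in (7,-173,97):
    print(ctrl.ik([.53,-.09,.25],[180,0,yaw]))
E
```

```text
jig corners [array([0.621, 0.028, 0.012]), array([ 0.65 , -0.228,  0.012]), array([ 0.456, -0.25 ,  0.012]), array([0.428, 0.005, 0.012])]
cap [0.43377658 0.30767937 0.148     ] flask [0.58986727 0.30106307 0.125     ]
[-38.55217353  28.97736945  58.98462244 106.91450439 -28.51145076
  60.43890428 -51.04902194]
[-20.3312586   20.94025327  31.93172796 106.0695524  -13.0813487
  56.63411442 114.15312608]
[-28.60279174  23.27771476  43.31190117 106.48084495 -18.73503854
  57.56524433  29.59968091]
```

```bash
python3 - <<'E'
from h import *
t0=ctrl.current_time()
ctrl.move_pose([.45,-.11,.22],[180,0,7])
T=tool(); np.save("T1.npy",T); im=eyes.grab_frame("wrist")
print(ctrl.current_time()-t0,T.round(4))
cv2.imwrite("pics/w1.png",im)
c,s=np.cos(.115),np.sin(.115)
q=np.array([proj(np.array([.539+c*a-s*b,-.111+s*a+c*b,.012]),T) for a in(-.1,.1) for b in(-.13,.13)]);print(q)
cv2.imwrite("pics/w1b.png",cv2.resize(im,(800,600),interpolation=cv2.INTER_CUBIC))
E
```

```text
2.75 [[ 9.923e-01  1.239e-01 -0.000e+00  4.504e-01]
 [ 1.239e-01 -9.923e-01  1.000e-04 -1.092e-01]
 [ 0.000e+00 -1.000e-04 -1.000e+00  2.200e-01]
 [ 0.000e+00  0.000e+00  0.000e+00  1.000e+00]]
[[407.73482665 197.87942   ]
 [184.01163935 195.58305089]
 [412.97333912  27.7468397 ]
 [182.74402221  22.65985611]]
```

View pics/w1b.png

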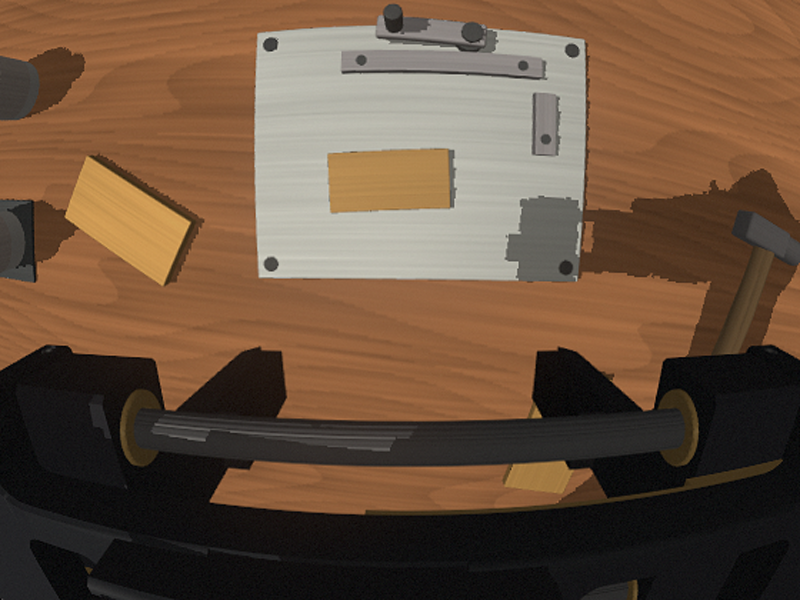

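```bash
python3 - <<'E'
import cv2
im=cv2.imread("pics/w1.png")
cv2.imwrite("pics/w1c.png",cv2.resize(im[0:200,172:418],None,fx=3,fy=3,interpolation=cv2.INTER_CUBIC))
E
```

```text
(no output)
```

View pics/w1c.png

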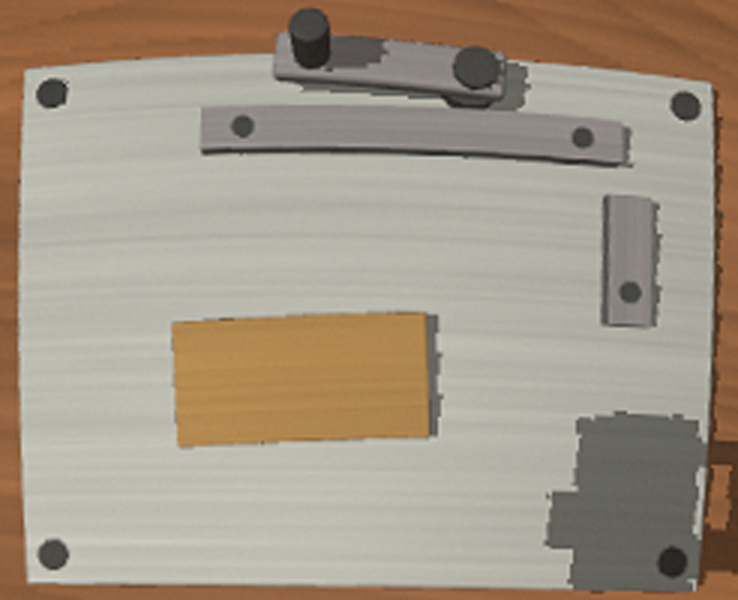

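```bash
python3 - <<'E'
from h import *
T=np.load("T1.npy")
W=lambda l,z:np.array([px("wrist",(u/3+172,v/3),z,T)[:2] for u,v in l])
J=np.array([[.1,.13],[.1,-.13],[-.1,-.13],[-.1,.13]])
src=np.vstack([J,[[.06,.06],[.06,-.09],[.048,-.085],[0,-.085],[.088,-.035]]])
dst=np.vstack([W([(25,71),(712,85),(699,590),(29,582)],.012),W([(201,151),(622,162),(604,197),(603,324)],.022),W([(474,66)],.0365)])
def fit(s,d):
    a=(s-s.mean(0))@[1,1j]; b=(d-d.mean(0))@[1,1j]; k=(a.conj()*b).sum()/(abs(a)**2).sum()
    yaw=np.angle(k); R=np.array([[np.cos(yaw),-np.sin(yaw)],[np.sin(yaw),np.cos(yaw)]])
    o=d.mean(0)-R@s.mean(0); return o,R,yaw,abs(k)
o,R,yaw,k=fit(src,dst); print("jig",o,np.degrees(yaw),k); print("resid mm in jig",(((dst-o)@R-src)*1e3).round(1).tolist())
B=(W([(172,322),(426,312),(430,435),(179,446)],.020)-o)@R
b=np.array([[.0225,.045],[.0225,-.045],[-.0225,-.045],[-.0225,.045]])
bo,_,by,bk=fit(b,B); print("bar in jig",bo,by,bk)
pin=((W([(310,21)],.0635)-o)@R)[0]; d=pin-[.088,-.035]; print("pin",pin,np.hypot(*d),np.arctan2(d[1],-d[0]))
np.savez("jig.npz",o=o,R=R,yaw=np.degrees(yaw))
E
```

```text
jig [ 0.5385169  -0.10684136] 6.594559697913643 0.9907277814135615
resid mm in jig [[-0.9, -1.4], [-1.5, 0.4], [1.4, -0.5], [1.9, -1.4], [-0.3, -0.8], [0.5, -0.1], [-1.3, 1.7], [0.1, 1.5], [0.2, 0.5]]
bar in jig [-0.02229042  0.02344497] 0.045360490926316756 0.9903150460317484
pin [0.09338431 0.02005585] 0.05531851243018661 1.6682835789747228
```

```bash
cat >> h.py <<'E'
try:
    D=np.load("jig.npz");JO,JR,JY=D["o"],D["R"],float(D["yaw"])
except OSError: pass
def j2w(x,y,z): return [*(JO+JR@np.array([x,y])),z]
def me(): p=np.array(ctrl.current_eef_pos()); return np.r_[(p[:2]-JO)@JR,p[2]].round(4), np.round(ctrl.current_force(),1), round(ctrl.current_time(),2)
E
python3 - <<'E'
from h import *
o=[180,0,JY]
ctrl.move_gripper(.05,20)
ctrl.move_pose(j2w(-.072,.023,.06),o)
print(me())
print(ctrl.move_l(j2w(-.072,.023,.0155),max_speed=.08,until_force=6),me())
print(ctrl.move_l(j2w(-.03,.023,.0155),max_speed=.05,until_force=8),me())
print(ctrl.move_l(j2w(.012,.023,.0155),max_speed=.04,until_force=8),me())
cv2.imwrite("pics/w2.png",cv2.resize(eyes.grab_frame("wrist"),(800,600)))
E
```

```text
(array([-0.0715,  0.0223,  0.0608]), array([ 0.1, -0. ,  0.7]), 4.25)
False (array([-0.0717,  0.0228,  0.0159]), array([ 0.6, -1.2, -0.1]), 4.96)
False (array([-0.0296,  0.023 ,  0.0156]), array([ 0.6, -0.7,  0.2]), 5.95)
True (array([0.005 , 0.0234, 0.0149]), array([-0.6,  1. ,  0.4]), 6.79)
```

View pics/w2.png

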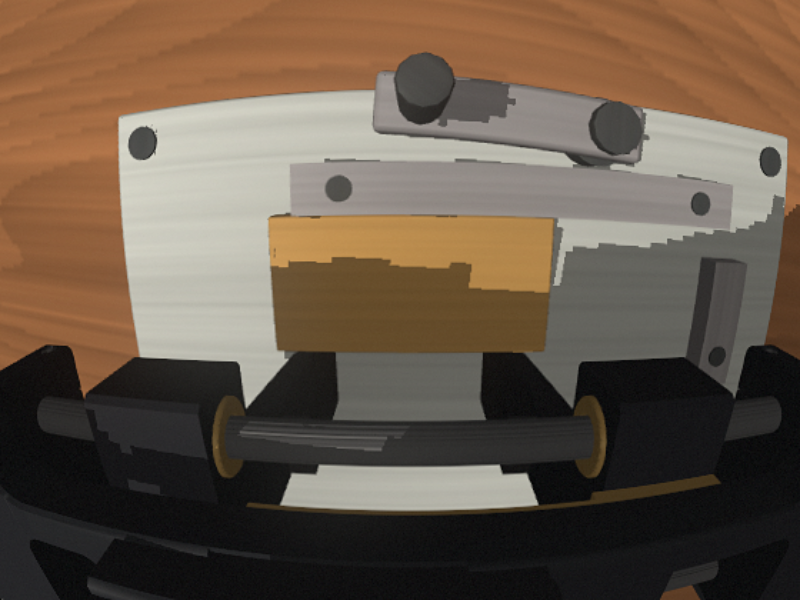

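```bash
python3 - <<'E'
from h import *
o=[180,0,JY]
ctrl.move_l(j2w(-.006,.023,.0155),max_speed=.06)
ctrl.move_l(j2w(-.006,.023,.06),max_speed=.15)
ctrl.move_gripper(0.0,20)
ctrl.move_l(j2w(.036,.100,.06),o,max_speed=.2)
print(ctrl.current_width(),me())
print(ctrl.move_l(j2w(.036,.100,.0155),max_speed=.08,until_force=6),me())
print(ctrl.move_l(j2w(.036,.038,.0155),max_speed=.05,until_force=10),me())
print(ctrl.move_l(j2w(.036,.008,.0155),max_speed=.03,until_force=8),me())
cv2.imwrite("pics/w3.png",cv2.resize(eyes.grab_frame("wrist"),(800,600)))
E
```

```text
0.0005217998447773531 (array([0.0354, 0.0989, 0.0601]), array([0.2, 0. , 0. ]), 9.03)
False (array([0.036 , 0.0997, 0.0155]), array([ 0.1, -1. ,  0.1]), 9.73)
False (array([0.036 , 0.0379, 0.0155]), array([ 0.3, -0.9, -0.4]), 11.12)
True (array([0.0359, 0.0182, 0.0152]), array([0.3, 0.5, 1.5]), 11.83)
```

View pics/w3.png

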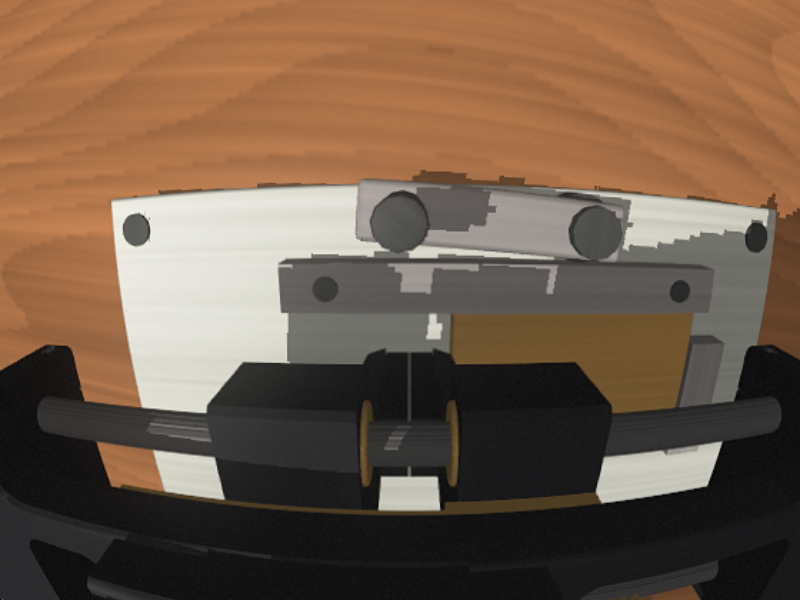

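```bash
python3 - <<'E'
from h import *
o=[180,0,JY]
ctrl.move_l(j2w(.036,.030,.0155),max_speed=.06)
ctrl.move_l(j2w(.036,.030,.07),max_speed=.15)
ctrl.move_l(j2w(-.012,-.040,.05),o,max_speed=.2)
ctrl.move_gripper(.04,20)
ctrl.move_l(j2w(-.012,-.040,.0155),max_speed=.08)
print(ctrl.move_l(j2w(.014,-.040,.0155),max_speed=.03,until_force=8),me())
ctrl.move_l(j2w(-.008,-.040,.0155),max_speed=.06)
ctrl.move_l(j2w(-.008,-.040,.10),max_speed=.15)
# keeper: straddle pin
P=lambda th,z:j2w(.088-.056*np.cos(th),-.035+.056*np.sin(th),z)
Y=lambda th:[180,0,JY-np.degrees(th)]
th=1.66
ctrl.move_gripper(.036,20)
ctrl.move_pose(P(th,.10),Y(th)); T=tool()
cv2.imwrite("pics/w4.png",cv2.resize(eyes.grab_frame("wrist"),(800,600)))
print(me(),ctrl.current_joints(),proj(np.array(P(th,.0635)),T)/.7)
E
```

```text
True (array([ 0.0048, -0.0398,  0.015 ]), array([ 0.3, -0.1,  0.9]), 15.24)
(array([0.0926, 0.0204, 0.1   ]), array([ 0.4,  0.5, -0.5]), 18.07) [ -36.14918665   59.02883077   64.74464232   98.58650614  -59.64072322
   63.99975137 -130.35746525] [409.02705137 339.74789014]
```

View pics/w4.png

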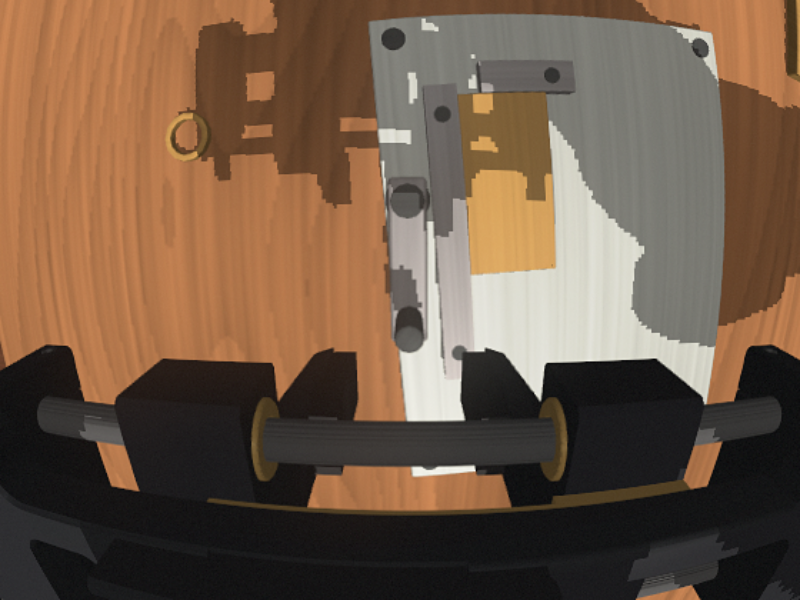

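```bash
python3 - <<'E'
from h import *
P=lambda th,z:j2w(.088-.056*np.cos(th),-.035+.056*np.sin(th),z)
Y=lambda th:[180,0,JY-np.degrees(th)]
print(ctrl.move_l(P(1.66,.043),max_speed=.1,until_force=8),me())
ctrl.move_gripper(.021,5)
for th in np.arange(1.4,.1,-.25):
    if ctrl.move_l(P(th,.043),Y(th),max_speed=.06,until_force=15): print("stop",th,me())
print(th,me())
for th in (.05,-.05,-.15):
    r=ctrl.move_l(P(th,.043),Y(max(th,0)),max_speed=.03,until_force=7); print(th,r,me())
    if r: break
cv2.imwrite("pics/w5.png",cv2.resize(eyes.grab_frame("wrist"),(800,600)))
E
```

```text
False (array([0.0931, 0.0204, 0.0431]), array([-0.1, -1. ,  1.2]), 18.78)
0.1499999999999999 (array([ 0.0329, -0.0263,  0.0429]), array([ 1. , -0. ,  0.5]), 21.61)
0.05 False (array([ 0.0322, -0.0318,  0.0429]), array([ 0.3, -0.3, -0.8]), 21.94)
-0.05 False (array([ 0.0322, -0.0378,  0.043 ]), array([-0.1,  0.8, -0. ]), 22.27)
-0.15 True (array([ 0.0324, -0.0398,  0.0423]), array([1.6, 2.5, 1. ]), 22.51)
```

View pics/w5.png

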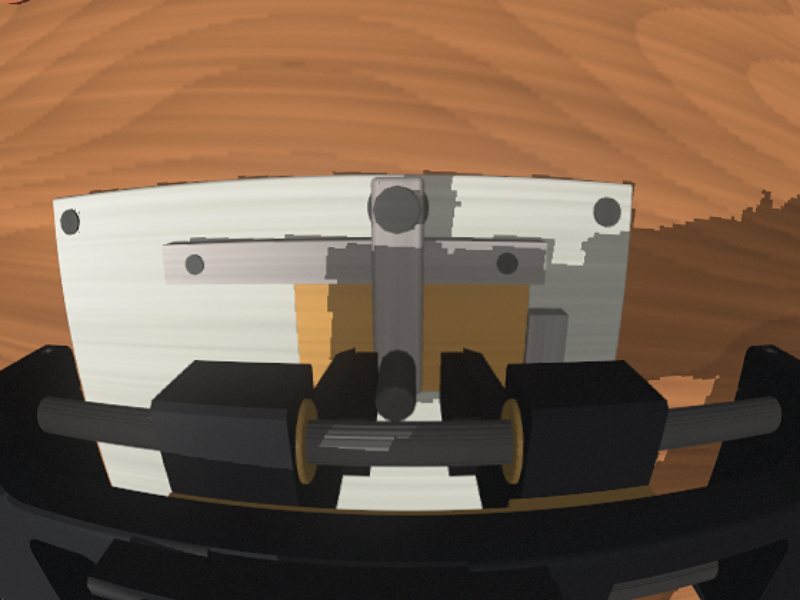

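```bash
python3 - <<'E'
from h import *
ctrl.move_l(j2w(.0324,-.036,.043),max_speed=.05)
print(ctrl.move_l(j2w(.0324,-.046,.043),max_speed=.02,until_force=10),me())
ctrl.move_l(j2w(.0324,-.035,.043),max_speed=.05)
ctrl.move_gripper(.04,20)
ctrl.move_l(j2w(.0324,-.035,.12),max_speed=.15)
ctrl.move_l(j2w(-.085,-.035,.22),max_speed=.25)
T=tool();np.save("T6.npy",T);a=eyes.grab_frame("wrist")
ctrl.move_gripper(0,20)
ctrl.move_pose([.37,.308,.25],[180,0,JY])
T=tool();np.save("T7.npy",T);b=eyes.grab_frame("wrist")
print(me(),proj(np.array([.434,.308,.148]),T))
q=proj(np.array(j2w(.04,-.04,.02)),np.load("T6.npy")); print(q)
u,v=q.astype(int)
v=max(v,75)
cv2.imwrite("pics/w6.png",np.hstack([cv2.resize(a[v-75:v+75,u-75:u+75],(400,400),interpolation=cv2.INTER_CUBIC),cv2.resize(b[0:300,130:430],(400,400))]))
E
```

```text
True (array([ 0.0322, -0.0396,  0.0424]), array([-0.5,  1. ,  0.9]), 23.2)
(array([-0.1192,  0.4303,  0.2501]), array([ 0.4,  0.3, -1. ]), 27.87) [294.98854648 129.7456325 ]
[294.48400555  69.95651192]
```

View pics/w6.png

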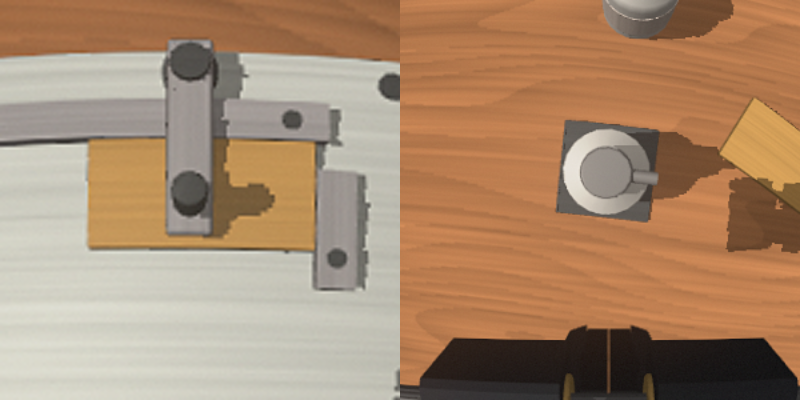

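```bash
python3 - <<'E'
from h import *
c=px("wrist",(284.5,129),.148,np.load("T7.npy")); print(c)
ctrl.move_l([c[0],c[1],.175],max_speed=.2)
print(me())
print(ctrl.move_l([c[0],c[1],.134],max_speed=.03,until_force=15),me())
ctrl.pause(.3); print(ctrl.current_eef_pos(),ctrl.current_force())
E
```

```text
[0.43365318 0.31592915 0.148     ]
(array([-0.0555,  0.4314,  0.1754]), array([ 0.1,  0.3, -0.1]), 28.51)
True (array([-0.0557,  0.432 ,  0.1394]), array([-2.4, -0.5,  9.6]), 29.61)
[0.43361083 0.3158741  0.13938237] [-1.6118386  -1.61250795  9.89202911]
```

```bash
python3 - <<'E'
from h import *
p=ctrl.current_eef_pos()
print(ctrl.move_l([p[0],p[1],.135],max_speed=.02,until_force=12),me()); ctrl.pause(.2); print(me())
ctrl.move_l([p[0],p[1],.25],max_speed=.12)
ctrl.move_l([.37,.308,.25],max_speed=.15)
b=eyes.grab_frame("wrist"); t=eyes.grab_frame("top")
cv2.imwrite("pics/w8.png",np.hstack([cv2.resize(t[140:265,230:370],(400,400),interpolation=cv2.INTER_CUBIC),cv2.resize(b[0:300,130:430],(400,400))]))
print(me())
E
```

```text
True (array([-0.0556,  0.432 ,  0.1393]), array([-5.1, -1.7, 16.7]), 30.12)
(array([-0.0556,  0.432 ,  0.1393]), array([-4.8, -2.1, 16.1]), 30.32)
(array([-0.1187,  0.4315,  0.2502]), array([ 0.8, -0.1,  0.5]), 32.08)
```

View pics/w8.png

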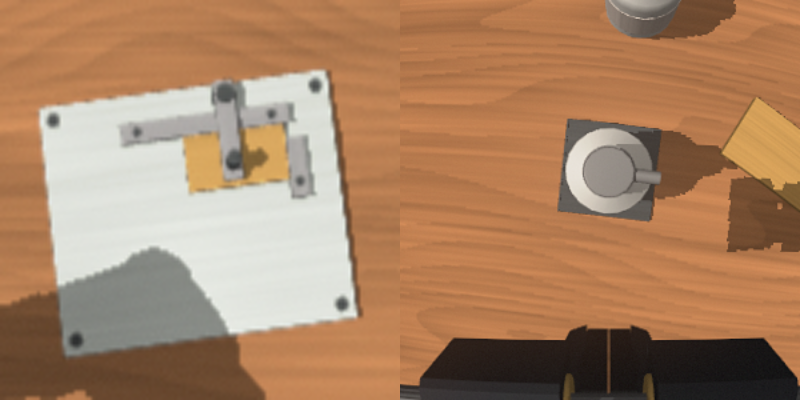

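The pictures show the cap back up, and the bar still against both stops under the closed keeper. The rigid stop was reached: the force rose to 16 N with no further travel.

```bash
python3 -c "
from plant import ctrl
print(ctrl.job_done())"
```

```text
the job is handed in; nothing more can be done
None
```

The job is handed in at about 32 s of the 66 s allowed: the bar is flush against the fence and side stop, the keeper is home over it, and the cap was then pressed to its stop and sprang back; the arm was never sent near the capped bottle, dish, hammer or ring blank, though I took no final picture of all four.

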